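Tighten the breakfast riser's cam lock

TASK

The extension leaf of the wooden breakfast riser stands loose, with a gap at the seam. Press the release tab of the grey snap-in cover inward and pivot the cover wide open, then take the screwdriver from its wooden stand and turn the cam disc underneath clockwise as far as it goes, so that it grabs the leaf's bolt and draws the leaf tight against the riser. Put the screwdriver back upright in its stand, fully down, leave the cover open, and do not disturb the other breakfast things.

Things in the scene. Friction and masses are not known exactly. Their poses are not given: they have to be found in the camera images.
- riser: Wooden serving riser, fixed: block 180 (x) x 200 (y) x 60 mm high; origin at the centre of its underside. A well 88 x 88 mm in its top, centred at (0, 20) mm, holds the cam disc under a grey snap-in cover. The extension leaf, a block 180 x 120 x 60 mm, stands off its +y face (y = 100 mm); the leaf's steel bolt runs along y into the well.
- leaf (a joint): Gap at the seam between leaf and riser, in m (0 = tight), along the riser's y; starts at about 0.008. A 400 N/m spring pushes the leaf out to about 8 mm if it is merely pressed in; only the turned cam holds it.
- cover (a joint): Angle of the cover in rad: 0 = shut, 2.6 = its stop, leaning far back. It stays where it is left (hinge friction 0.06 N m). Once the tab is pressed in, a spring pin in the well pops it up to about 0.35 rad. Below its free edge the tab's hook (20 mm wide, at the middle) hangs 16 mm down, which can snag a finger pushing from below; push beside it.
- cover_hinge (a point): Middle of the cover's hinge, along the riser's x at y = -28, z = 63 mm of the riser. Turns with the cover: x along the hinge, y to the free edge (leaf's side, swings up and over away from the leaf), z out of its top. Cover: plate 92 x 92 x 6 mm, centred on z = 0, y = 2 to 94 mm. On top a fixed rib 36 mm wide (x), y = 66 to 74 mm, up to z = 28 mm.
- tab (a joint): Travel of the release tab in m: 0 = out, 0.008 = pressed fully inward. It slides stiffly (1.5 N) and stays where it is pushed. The catch lets go at about 0.006, and the cover pops up as soon as nothing presses on the tab or holds the cover down.
- tab_face (a point): Centre of the outer face of the release tab, an upright grey plate at the cover's free edge, 36 mm wide, 8 mm thick, 3 to 31 mm above the cover's mid-plane; this point is 18.5 mm above it and 106 mm from the hinge, turning with the cover. Press it towards the hinge. It can be pushed with closed fingers, or pinched together with the rib (40 mm over both).
- cam (a joint): Angle of the cam disc in rad, growing clockwise seen from above; starts at 0 to 0.25 and stops at 1.5. It grabs the bolt head at about 0.5 and has drawn the leaf tight at about 1.3; it takes less than 0.4 N m and stays where it is left.
- cam_slot (a point): Centre of the mouth of the slot in the cam disc (a metal disc 62 mm across, top 50 mm above the table, 10 mm below the riser's top). x along the slot, z up. The slot is 28 mm long, 8 mm wide and 10 mm deep. The disc turns about the vertical axis through this point.
- driver_grip (a point): Large flat-blade screwdriver, 160 mm long, 160 g, upright in its stand, blade down. Point on its axis at mid-handle, 115 mm above the blade's end; z up. Handle flat-sided, 36 (x) x 26 mm (y), 66 to 156 mm above the blade's end. Blade 20 mm wide (x), 4 mm thick (y), 24 mm long, then a 10 mm shank; collar 42 mm across at 61 to 66 mm.
- driver_tip (a point): End of the screwdriver's blade, on its axis; same axes as driver_grip.
- stand: Light wooden block 80 x 80 x 66 mm, fixed, with a square pocket 25 mm wide, 63 mm deep in its top, mouth chamfered 3 mm. Origin at the centre of its underside, below the pocket. The driver's blade and shank stand in the pocket, collar resting on the block's top, blade's end 5 mm above the table.
- mug: Black mug, 84 mm across, 98 mm high; bystander, not to be disturbed. Origin at its underside.
- jam: Jam jar, 80 mm across, 85 mm high; bystander. Origin at its underside.
- honey: Honey jar, 70 mm across, 75 mm high; bystander. Origin at its underside.
- glass: Drinking glass, 68 mm across, 105 mm high; bystander. Origin at its underside.
Not all that is in view belongs to the job. Of the things shaped like the part that bears driver_grip, the dark wooden one is meant.

How it is judged (in metres and radians):
On the way, in this order (a step that is already met when the one before it is completed fails the run):
1. the tab is pressed and the cover let go (value of joint cover above 0.2 rad), for 0.1 s.
2. the cover is pivoted wide open (value of joint cover above 1.5 rad), for 0.2 s.
3. the screwdriver turns the cam (value of joint cam above 0.6 rad and contact force between driver and cam above 0.3 N), for 0.05 s.
4. the cam has drawn the leaf tight (value of joint cam above 1.25 rad and value of joint leaf below 0.002 m), for 0.2 s.
At the end, for the whole second after the job is handed in: The cover stands open past 1.4 rad, the cam is past 1.25 rad, the seam gap is under 2 mm, and the screwdriver stands released and still in the stand's pocket: blade end within 12 mm of the pocket's axis and within 10 mm of the table, upright within 0.15 rad (all of step 4 and value of joint cover above 1.4 rad and horizontal distance between driver_tip and stand below 0.012 m and z of driver_tip in the frame of stand below 0.01 m and angle between driver_tip's own z axis and vertical below 0.15 rad and linear speed of driver below 0.02 m/s); the robot touches nothing.
It fails at once if a bystander (mug, jam, honey or glass) is moved more than 30 mm (distance of any of mug, jam, honey, glass from where it was at the start of the episode above 0.03 m).
It also fails if it takes over 72 s, if anything falls off the work surface, if the arm or the gripper's body presses on something with over 40 N, if the wrist force passes 120 N, or if a joint passes its speed limit or range.

ROBOT

A 6-joint arm with a two-finger parallel gripper is mounted at the origin on the work surface. World frame = base frame: x ahead of the robot, y to its left, z up, the work surface at z = 0. Lengths are in mm, angles in rad, forces in N, time in s.
With the tool pointing down it reaches from about 275 to 1000 mm from the base axis. Payload 8.4 kg.
Tool frame: the origin (TCP) lies on the centre line of the jaws, within the pads' length; the fingertips stand r.tip_reach ahead of it and the grasp point (between the pads) lies 11 mm behind it (r.tip_reach is the distance from the TCP to the fingertips, in mm); z points along the fingers, y is the line along which they close (so a half turn about z gives the same grasp; the last joint's range is limited). The gripper opens to 85 mm and grips with 20 to 120 N. Pads are 22 mm wide; open, the fingers measure 114 mm over their backs; the gripper's body (76 mm by 85 mm) begins 54 mm behind the grasp point. The pads swing forward as they close: fully open they stand 13 mm farther back than shut.
Start: joints at [-1.121, 0.353, 1.633, -0, 1.155, -0.002], TCP at [272.865, -562.292, 239.281] pointing down, gripper open.
Joint ranges: [-2.63, 2.63], [-0.92, 2.1], [0.06, 2.66], [-1.3, 4.44], [0, 2.69], [-3.02, 3.02]. Speed limits (rad/s): [2.22, 2.22, 2.79, 3.14, 3.14, 3.14].

INTERFACE

Orientations are given as [roll, pitch, yaw] about the fixed x, y, z axes, in that order (R = Rz(yaw) Ry(pitch) Rx(roll)).
In Python, from rig import r gives the robot as it stands.
- The arm moves only by the tool carry_out, never from a script. Its argument "targets" is a list of rows, each an object with "dp": the shift along the tool's x, y, z in mm, a list of three; "yaw": the turn about the tool's z in degrees. A call has 1 to 12 rows; each row is the pose to reach, as a shift and turn from the pose commanded when the call began, along the tool's axes at that moment; what a row does not reach only later rows make up. A row lasts 1/8 s, in which the tool goes at most 62.5 mm and 10.7 degrees, less where a joint would pass 70% of its speed; a pose out of reach is approached as far as the arm can. A call with a gripper value outside its range is refused whole. "fingers" is the opening, from -1 (shut) to 1 (fully open), so that 0 is half open, set as the call begins (left out, the last holds). The fingers move at their own pace and stop on an object; "grip_force" is the grip in N (left out, the last holds). Time passes only in rows, so rows that repeat a pose let the fingers close. It gives the time, the measured TCP pose, the force, the opening and the grip force at its end, in the units of the state.
- r.sense(): the state, without advancing time (a new reading comes with each control period).
- r.grab_frame(name): name is "scene" or "top"; returns the picture (384x512x3 uint8, red, green, blue); there is no depth.
- r.get_calibration(name): a dict with "fx", "fy", "cx", "cy" (pixels), "rvec" (rotation vector, rad) and "tvec" (3), from world to camera coordinates, as OpenCV has them. Camera axes: x right, y down, z forward; pixel columns grow to the right and rows downward; lengths in mm; the calibration is good to about 2 mm. A picture is of the moment at which its call begins. get_calibration takes no time and is no camera call.
- r.sign_off(): hands the job in; it is judged then, once.
The state is a dict: "clock": time; "qpos": joint angles; "qvel": joint speeds; "joint_efforts": joint torques, N m; "eef_pos": TCP position; "tcp_rot": TCP orientation; "contact_force": force on the tool from outside, world axes, zero at the start; "wrist_torque": the same for the moment, N m; "opening": opening from 0.0 (shut) to 1.0 (fully open); "grasp_force": force on a finger pad.
Only numpy, scipy, OpenCV 4.12 (cv2) and the standard library are available. Lean on these libraries where they do the work, as an engineer would, in place of code of your own. Each camera call takes 0.05 s, during which the arm holds its last target. There are 200 camera calls.

## Working session

There is one attempt and no reset: what is moved stays moved. The work goes in short steps, Python scripts to look and compute and a tool call to move; the robot and the scene stay as the last step left them, time stands still between calls to the robot, and variables do not carry over. Pictures are saved under pics/ and viewed, at most 10 in all, crops included, and the job is handed in when it is done.

Besides the shell and the picture viewer there is one more tool, called after "Emit:" as name([rows], argument=value, ...), one row to a line, values as JSON. carry_out: Moves the arm, as the interface text tells. Its arguments: {"type":"object","properties":{"targets":{"type":"array","items":{"type":"object","properties":{"dp":{"type":"array","items":{"type":"number"}},"yaw":{"type":"number"}}}},"fingers":{"type":"number"},"grip_force":{"type":"number"}},"required":["targets"]}

```bash
mkdir -p pics; ls
python3 - <<'E'
from rig import r
import cv2
print(r.sense(), r.tip_reach)
for n in ("scene","top"):
    print(n,r.get_calibration(n)); cv2.imwrite(f"pics/{n}0.png",cv2.resize(r.grab_frame(n)[:,:,::-1],(800,600),interpolation=cv2.INTER_CUBIC))
E
```

```text
pics
{'clock': 0.0, 'qpos': array([-1.12139944e+00,  3.53661703e-01,  1.63412453e+00,  1.88957581e-06,
        1.15516633e+00, -2.38551953e-03]), 'qvel': array([ 0.00128956,  0.0008812 ,  0.00175717,  0.00025559, -0.00084277,
       -0.00160079]), 'joint_efforts': array([-8.85374320e-04, -6.05257416e+01, -3.42056251e+01, -1.25931874e-04,
        9.37631470e-03, -1.38318541e-05]), 'eef_pos': array([ 272.6697767 , -561.88545593,  238.55730142]), 'tcp_rot': array([-3.14023275e+00, -4.97175331e-06,  4.51781636e-01]), 'contact_force': array([ 0.10151482, -0.16712889, -0.45242487]), 'wrist_torque': array([ 0.01606827,  0.066192  , -0.01223669]), 'grasp_force': 0.0, 'opening': 0.9996494258693454} 8.0
scene {'fx': 351.6888020756626, 'fy': 351.6888020756626, 'cx': 259.90880167719024, 'cy': 190.16720558582827, 'rvec': array([ 2.15569272,  0.6175223 , -0.30310237]), 'tvec': array([-489.64892961, -117.84259089, 1458.3578477 ])}
top {'fx': 347.29531827688646, 'fy': 347.29531827688646, 'cx': 254.54781219902318, 'cy': 189.79824159306062, 'rvec': array([ 2.21579244, -2.16373246,  0.03261128]), 'tvec': array([  7.95566421, 559.26318812, 967.53363239])}
```

View pics/scene0.png

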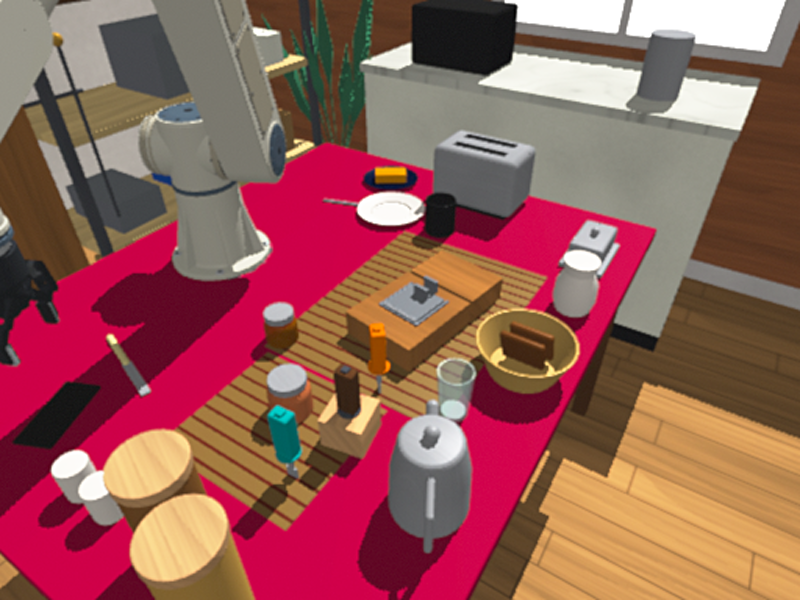

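View pics/top0.png

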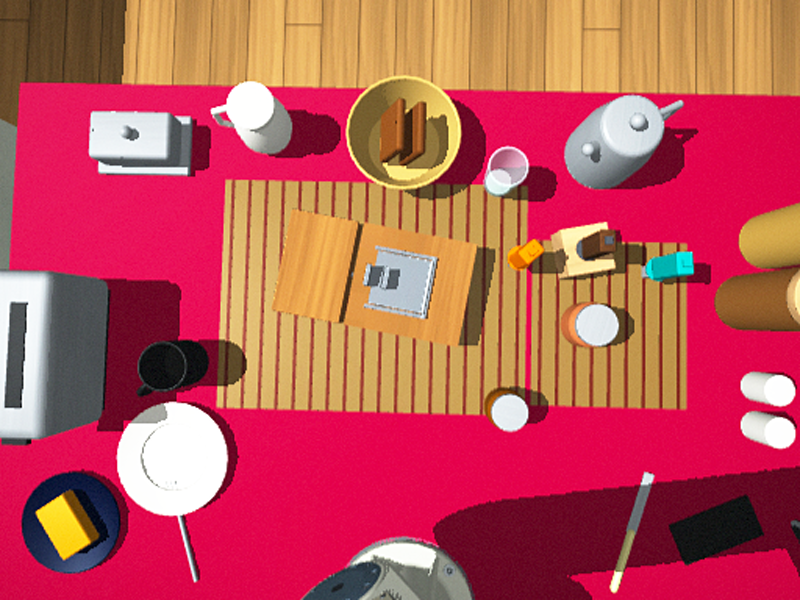

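```bash
cat > h.py <<'E'
import numpy as np, cv2
from rig import r
def cam(n):
    c=r.get_calibration(n); return np.array([[c['fx'],0,c['cx']],[0,c['fy'],c['cy']],[0,0,1.]]),c['rvec'],c['tvec']
def proj(n,P):
    K,rv,t=cam(n); return cv2.projectPoints(np.array(P,float).reshape(-1,3),rv,t,K,None)[0].reshape(-1,2)
def unproj(n,uv,z):
    K,rv,t=cam(n); R=cv2.Rodrigues(rv)[0]; C=-R.T@t
    d=(R.T@np.linalg.inv(K)@np.c_[np.atleast_2d(uv),np.ones(len(np.atleast_2d(uv)))].T).T
    return C+d*((z-C[2])/d[:,2])[:,None]
def crop(img,x,y,w,h,s): return cv2.resize(img[y:y+h,x:x+w],None,fx=s,fy=s,interpolation=cv2.INTER_CUBIC)
E
python3 - <<'E'
from h import *
t=r.grab_frame("top")[:,:,::-1]; s=r.grab_frame("scene")[:,:,::-1]
out=np.zeros((600,800,3),np.uint8)
a=crop(t,170,128,200,75,4); out[:300,:800]=a       # top: u=170+X/4, v=128+Y/4
b=crop(t,340,135,75,45,4); out[300:480,:300]=b     # driver: u=340+X/4, v=135+(Y-300)/4
c=crop(s,215,160,115,75,4); out[300:600,340:800]=c # scene: u=215+(X-340)/4, v=160+(Y-300)/4
cv2.imwrite("pics/c1.png",out)
out=np.zeros((600,800,3),np.uint8)
out[:600,:480]=crop(s,165,200,80,100,6)   # scene u=165+X/6
cv2.imwrite("pics/c2.png",out[:, :480])
E
```

```text
(no output)
```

View pics/c1.png

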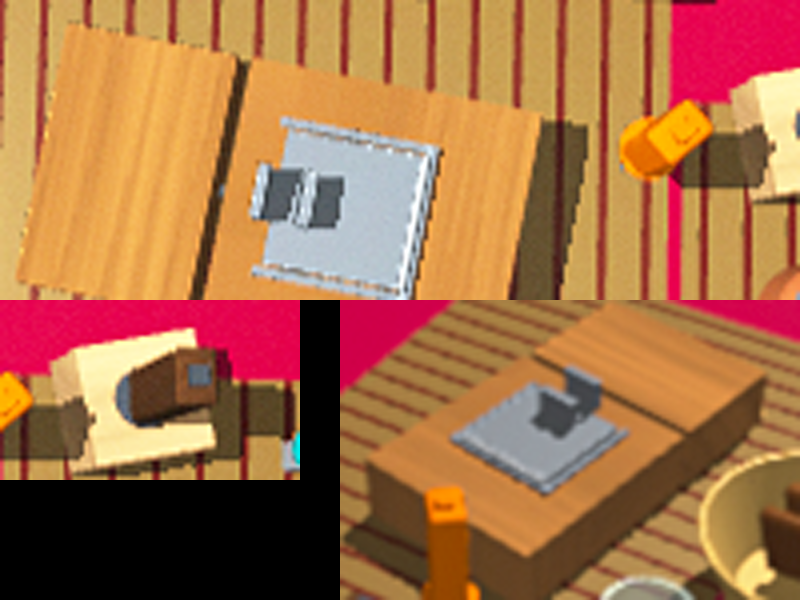

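View pics/c2.png

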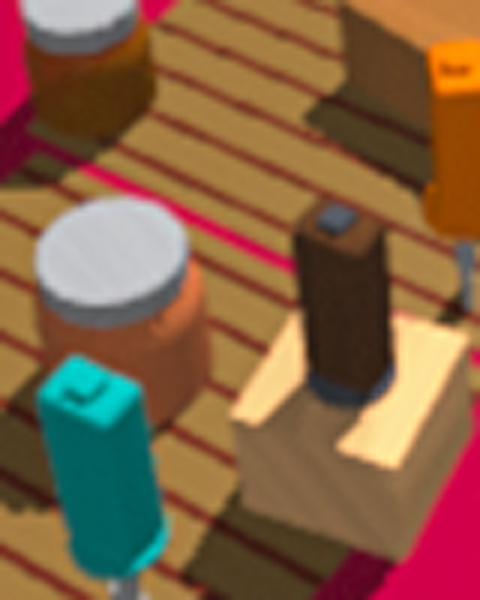

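The candidates for the driver are orange (top view 525,255), teal (668,265) and dark wood in the stand (598,243). The crop shows the dark wooden one in the stand, so I take that. The riser's seam is at top-view (345,270), and the tab is on the leaf side of the cover at about (368,275).

```bash
cat >> h.py <<'E'
from scipy.optimize import least_squares
def fit(obs,p0):
    "obs: (cam, local xyz, pixel); returns x,y,yaw and residuals"
    def f(p):
        c,s=np.cos(p[2]),np.sin(p[2])
        return np.concatenate([proj(n,[p[0]+c*L[0]-s*L[1],p[1]+s*L[0]+c*L[1],L[2]])[0]-uv for n,L,uv in obs])
    o=least_squares(f,p0,loss='soft_l1',x_scale=[100,100,1]); return o.x,f(o.x).reshape(-1,2).round(1)
def move(dx,dy,dz,yaw):
    c,s=np.cos(yaw),np.sin(yaw); return np.round([c*dx+s*dy,s*dx-c*dy,-dz],1)
E
python3 - <<'E'
from h import *
T=lambda X,Y:(170+X/4,128+Y/4); S=lambda X,Y:(215+(X-340)/4,160+(Y-300)/4)
o=[("top",(90,-100,60),T(541,117)),("top",(90,100,60),T(248,60)),("top",(90,228,60),T(72,25)),("top",(-90,228,60),T(17,283)),
("top",(-90,-100,60),(463/1.5625,346/1.5625)),
("scene",(-90,-100,60),S(370,462)),("scene",(90,-100,60),S(530,556)),("scene",(90,228,60),S(767,377))]
p0=list(unproj("top",T(350,200),60)[0][:2])+[-0.2]
p,e=fit(o,p0); print("riser",p.round(3),e.tolist())
B=lambda X,Y:(340+X/4,135+(Y-300)/4); C=lambda X,Y:(165+X/6,200+Y/6)
st=[("top",(-40,40,66),B(93,470)),("top",(40,40,66),B(75,349)),("top",(40,-40,66),B(195,329)),("top",(-40,-40,66),B(215,452)),
("scene",(-40,-40,66),C(232,417)),("scene",(40,-40,66),C(400,468)),("scene",(40,40,66),C(472,335))]
p0=list(unproj("top",B(145,400),66)[0][:2])+[0.2]
q,e=fit(st,p0); print("stand",q.round(3),e.tolist())
for nm,uv,z in(("mug",(162,366),98),("jam",(597,325),85),("honey",(510,412),75),("glass",(508,163),105),("orange",(532,250),150),("drvtop",(598,243),161)):
    print(nm,unproj("top",np.array(uv)/1.5625,z).round(0))
c,s=np.cos(p[2]),np.sin(p[2])
for L in((0,78,81),(0,20,0),(0,42,0)): print(L,p[0]+c*L[0]-s*L[1],p[1]+s*L[0]+c*L[1])
a=crop(r.grab_frame("top")[:,:,::-1],365,140,40,30,10);b=crop(r.grab_frame("scene")[:,:,::-1],205,225,30,45,10)
out=np.zeros((450,700,3),np.uint8);out[:300,:400]=a;out[:,400:]=b
cv2.imwrite("pics/c3.png",np.clip(out*2.2,0,255))
E
```

```text
riser [ 5.79947e+02 -2.44900e+00 -1.57000e-01] [[0.5, -2.0], [0.9, -0.8], [-1.4, -0.4], [-0.2, 0.3], [-2.3, -0.3], [-2.6, -0.4], [-1.4, 0.6], [-1.1, -1.8]]
stand [ 6.46169e+02 -3.00992e+02  1.90000e-01] [[0.4, -1.2], [-0.5, -0.4], [-0.9, -0.4], [-0.4, -1.7], [-1.5, -0.5], [-1.9, -0.2], [-1.6, -0.0]]
mug [[431. 406.  98.]]
jam [[ 516. -312.   85.]]
honey [[ 367. -172.   75.]]
glass [[ 780. -157.  105.]]
orange [[ 630. -188.  150.]]
drvtop [[ 641. -286.  161.]]
(0, 78, 81) 592.1549195890915 74.58931314601388
(0, 20, 0) 583.0774306102119 17.304069026447465
(0, 42, 0) 586.5206160849593 39.032954726972655[ WARN:0@3.805] global loadsave.cpp:1063 imwrite_ Unsupported depth image for selected encoder is fallbacked to CV_8U.
```

View pics/c3.png

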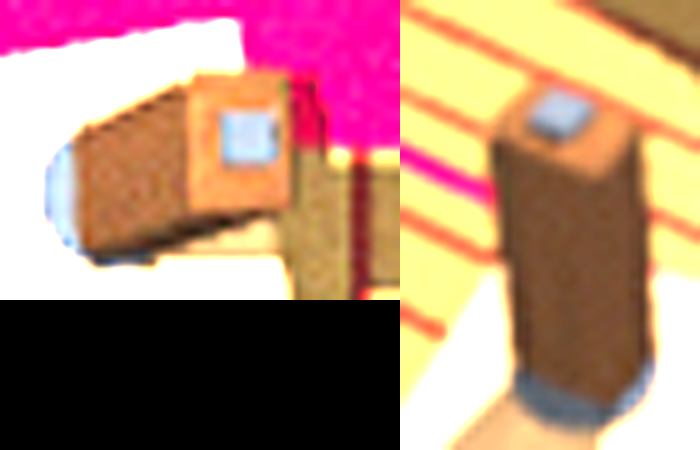

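The crop shows the dark handle's top centred near top pixel (389,154), with its long side along world x. I'll refine these poses and then plan the tab push.

Run:
```python
from h import *
T=lambda X,Y:(169.6+X/4,127.6+Y/4); S=lambda X,Y:(214.6+(X-340)/4,159.6+(Y-300)/4)
o=[("top",(90,-100,60),T(541,117)),("top",(90,100,60),T(248,60)),("top",(90,228,60),T(72,25)),("top",(-90,228,60),T(17,283)),
("top",(-90,-100,60),(463/1.5625-.2,346/1.5625-.2)),
("scene",(-90,-100,60),S(370,462)),("scene",(90,-100,60),S(530,556)),("scene",(90,228,60),S(767,377)),
("top",(46,-30,66),T(438,147)),("top",(-18,78,94),T(256,220)),("top",(18,78,94),T(266,165))]
p,e=fit(o,[580,-2,-.16]); print("riser",p.round(3),e.tolist())
B=lambda X,Y:(339.6+X/4,134.6+(Y-300)/4); C=lambda X,Y:(164.6+X/6,199.6+Y/6)
st=[("top",(-40,40,66),B(93,470)),("top",(40,40,66),B(75,349)),("top",(40,-40,66),B(195,329)),("top",(-40,-40,66),B(215,452)),
("scene",(-40,-40,66),C(232,417)),("scene",(40,-40,66),C(400,468)),("scene",(40,40,66),C(472,335))]
q,e=fit(st,[646,-301,.19]); print("stand",q.round(3),e.tolist())
D=lambda X,Y:(364.55+X/10,139.55+Y/10); E=lambda X,Y:(204.55+(X-400)/10,224.55+Y/10)
d=[("top",(18,13,161),D(188,73)),("top",(18,-13,161),D(290,73)),("top",(-18,-13,161),D(291,205)),("top",(-18,13,161),D(190,213)),
("scene",(-18,-13,161),E(497,132)),("scene",(18,-13,161),E(592,178)),("scene",(18,13,161),E(638,130)),("scene",(-18,13,161),E(555,85))]
d,e=fit(d,[646,-301,0]); print("driver",d.round(3),e.tolist())
```

```text
riser [ 5.80241e+02 -3.45200e+00 -1.57000e-01] [[1.3, -1.7], [1.7, -0.5], [-0.6, -0.1], [0.5, 0.6], [-1.7, -0.2], [-2.3, 0.2], [-1.1, 1.3], [-0.8, -1.2], [-1.3, 1.9], [-0.6, -0.8], [-0.6, -0.7]]
stand [ 6.46458e+02 -2.99918e+02  1.89000e-01] [[0.4, -1.0], [-0.5, -0.1], [-0.9, -0.1], [-0.4, -1.4], [-0.8, -0.4], [-1.2, -0.0], [-0.8, 0.2]]
driver [ 6.47533e+02 -2.99880e+02  1.10000e-02] [[-0.3, -1.3], [0.4, -1.2], [0.4, 0.6], [-0.5, -0.3], [-2.3, -0.2], [-0.2, 0.6], [1.3, -1.0], [-1.9, -1.7]]
```

Emit:
carry_out([
  {"dp": [49, -38, 0], "yaw": 5},
  {"dp": [97, -77, 0], "yaw": 10},
  {"dp": [146, -115, 0], "yaw": 15},
  {"dp": [195, -154, 0], "yaw": 20},
  {"dp": [244, -192, 0], "yaw": 25},
  {"dp": [292, -230, 0], "yaw": 30},
  {"dp": [341, -269, 0], "yaw": 34.9},
  {"dp": [390, -307, 0], "yaw": 34.9},
  {"dp": [439, -346, 0], "yaw": 34.9},
  {"dp": [487, -384, 0], "yaw": 34.9},
  {"dp": [536, -422, 0], "yaw": 34.9},
  {"dp": [585, -461, 0], "yaw": 34.9},
], fingers=-1)

```text
clock: 1.8
eef_pos: [598.6, 109.7, 239.4]
tcp_rot: [3.142, -0.0, -0.157]
contact_force: [0.5, -0.8, 0.1]
opening: -0.002
grasp_force: 0.0
```

Emit:
carry_out([
  {"dp": [0, 0, 50]},
  {"dp": [0, 0, 100]},
  {"dp": [0, 0, 135]},
  {"dp": [0, 0, 156]},
  {"dp": [0, 0, 156]},
])

```text
schema error: expected keys dp, yaw
```

Run:
```python
from h import *
print(r.sense()['eef_pos'],r.sense()['contact_force'])
out=np.zeros((600,800,3),np.uint8)
out[:,:400]=crop(r.grab_frame("scene")[:,:,::-1],225,115,80,120,5)
out[:400,400:]=crop(r.grab_frame("top")[:,:,::-1],210,130,80,80,5)
cv2.imwrite("pics/c4.png",out)
```

```text
[598.58074787 109.74930779 239.41222575] [ 0.487899   -0.82967266  0.1410468 ]
```

View pics/c4.png

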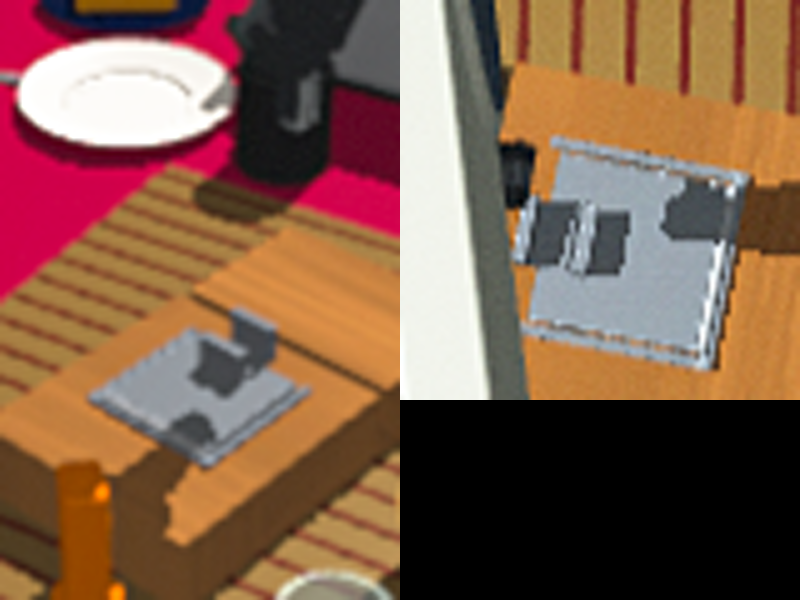

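The crop shows the arm still high, because the move was refused for lacking yaw. The tab is visible at crop (255,335), with the fingers off the leaf side of it. I'll resend with yaw.

Emit:
carry_out([
  {"dp": [0, 0, 50], "yaw": 0},
  {"dp": [0, 0, 100], "yaw": 0},
  {"dp": [0, 0, 135], "yaw": 0},
  {"dp": [0, 0, 157], "yaw": 0},
  {"dp": [0, 0, 157], "yaw": 0},
])

```text
clock: 2.52
eef_pos: [596.4, 107.1, 80.6]
tcp_rot: [3.14, 0.004, -0.158]
contact_force: [0.1, 0.0, -0.9]
opening: 0.001
grasp_force: 0.0
```

Emit:
carry_out([
  {"dp": [0, 4, 0], "yaw": 0},
  {"dp": [0, 8, 0], "yaw": 0},
  {"dp": [0, 12, 0], "yaw": 0},
  {"dp": [0, 14, 0], "yaw": 0},
  {"dp": [0, 16, 0], "yaw": 0},
])

```text
clock: 3.15
eef_pos: [595.4, 91.8, 82.5]
tcp_rot: [-3.141, -0.0, -0.157]
contact_force: [-0.2, -0.1, -0.1]
opening: -0.001
grasp_force: 0.0
```

Emit:
carry_out([
  {"dp": [0, 1.5, 0], "yaw": 0},
  {"dp": [0, 3, 0], "yaw": 0},
  {"dp": [0, 4.5, 0], "yaw": 0},
  {"dp": [0, 6, 0], "yaw": 0},
])

```text
clock: 3.65
eef_pos: [594.3, 85.9, 82.2]
tcp_rot: [3.141, 0.0, -0.157]
contact_force: [0.0, -0.7, -0.1]
opening: -0.002
grasp_force: 0.0
```

Emit:
carry_out([
  {"dp": [0, 1.5, 0], "yaw": 0},
  {"dp": [0, 3, 0], "yaw": 0},
  {"dp": [0, 4, 0], "yaw": 0},
])

```text
clock: 4.03
eef_pos: [593.7, 82.0, 82.3]
tcp_rot: [-3.142, 0.0, -0.157]
contact_force: [-0.2, 1.5, 2.7]
opening: -0.001
grasp_force: 1.3
```

Emit:
carry_out([
  {"dp": [0, 1.5, 0], "yaw": 0},
  {"dp": [0, 3, 0], "yaw": 0},
  {"dp": [0, 4, 0], "yaw": 0},
])

```text
clock: 4.4
eef_pos: [594.3, 80.3, 83.5]
tcp_rot: [-3.138, -0.002, -0.158]
contact_force: [-1.9, 16.8, 10.8]
opening: 0.003
grasp_force: 8.7
```

Emit:
carry_out([
  {"dp": [0, -6, 0], "yaw": 0},
  {"dp": [0, -16, 0], "yaw": 0},
  {"dp": [0, -26, 0], "yaw": 0},
  {"dp": [0, -26, 0], "yaw": 0},
])

```text
clock: 4.9
eef_pos: [597.2, 104.5, 82.0]
tcp_rot: [3.141, 0.0, -0.156]
contact_force: [-0.2, -0.1, 0.7]
opening: -0.0
grasp_force: 0.0
```

Run:
```python
from h import *
print(r.sense()['eef_pos'],r.sense()['contact_force'])
out=np.zeros((600,800,3),np.uint8)
out[:,:500]=crop(r.grab_frame("scene")[:,:,::-1],225,115,100,120,5)
out[:300,500:]=crop(r.grab_frame("top")[:,:,::-1],225,150,60,60,5)
cv2.imwrite("pics/c5.png",out)
```

```text
[597.23833686 104.51848796  82.03353607] [-0.16538041 -0.14904148  0.72273378]
```

View pics/c5.png

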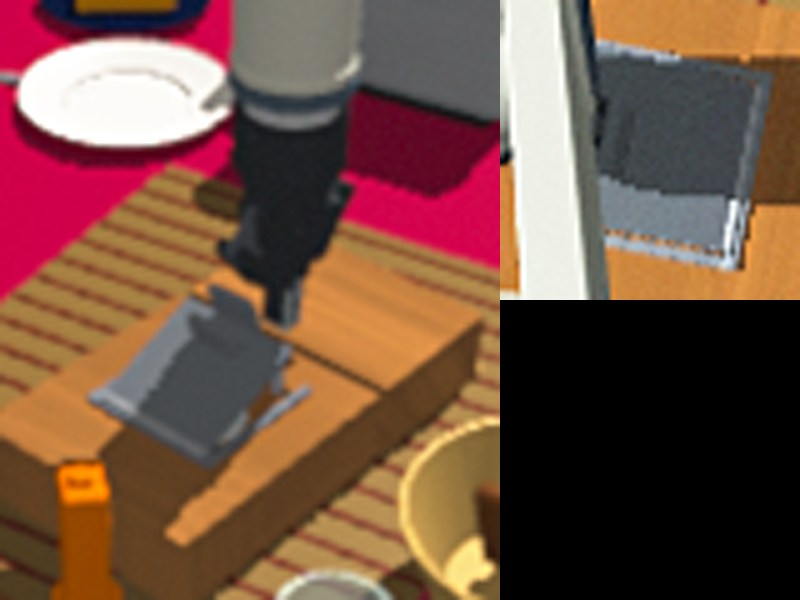

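The cover has popped up, with its free edge raised (crop 240,310). Next I push beside the hook.

Emit:
carry_out([
  {"dp": [16, 0, 0], "yaw": 0},
  {"dp": [32, 0, 0], "yaw": 0},
  {"dp": [32, 14, 0], "yaw": 0},
  {"dp": [32, 26, -2], "yaw": 0},
  {"dp": [32, 34, -6], "yaw": 0},
  {"dp": [32, 42, -12], "yaw": 0},
  {"dp": [32, 50, -19], "yaw": 0},
  {"dp": [32, 58, -26], "yaw": 0},
  {"dp": [32, 66, -31], "yaw": 0},
  {"dp": [32, 74, -35], "yaw": 0},
])

```text
clock: 6.25
eef_pos: [616.9, 25.0, 117.7]
tcp_rot: [-3.142, -0.0, -0.157]
contact_force: [1.4, 2.2, 1.6]
opening: 0.001
grasp_force: 0.8
```

Emit:
carry_out([
  {"dp": [0, 8, -4], "yaw": 0},
  {"dp": [0, 16, -7], "yaw": 0},
  {"dp": [0, 25, -10], "yaw": 0},
  {"dp": [0, 35, -12], "yaw": 0},
  {"dp": [0, 45, -12], "yaw": 0},
  {"dp": [0, 55, -12], "yaw": 0},
  {"dp": [0, 65, -12], "yaw": 0},
  {"dp": [0, 75, -12], "yaw": 0},
  {"dp": [0, 85, -12], "yaw": 0},
  {"dp": [0, 92, -12], "yaw": 0},
])

```text
clock: 7.5
eef_pos: [602.7, -65.9, 129.3]
tcp_rot: [3.142, -0.0, -0.158]
contact_force: [0.8, 0.4, 0.1]
opening: -0.001
grasp_force: 0.3
```

Emit:
carry_out([
  {"dp": [0, -15, 0], "yaw": 0},
  {"dp": [0, -15, -60], "yaw": 0},
  {"dp": [0, -15, -120], "yaw": 0},
  {"dp": [0, -15, -150], "yaw": -3},
  {"dp": [18, 40, -150], "yaw": -6},
  {"dp": [36, 95, -150], "yaw": -9.6},
  {"dp": [54, 150, -150], "yaw": -9.6},
  {"dp": [72, 205, -150], "yaw": -9.6},
  {"dp": [81, 239, -150], "yaw": -9.6},
  {"dp": [81, 239, -150], "yaw": -9.6},
], fingers=1)

```text
clock: 8.75
eef_pos: [645.5, -315.6, 278.6]
tcp_rot: [3.141, 0.0, 0.008]
contact_force: [0.2, 0.4, -0.4]
opening: 0.998
grasp_force: 0.0
```

Run:
```python
from h import *
print(r.sense()['eef_pos'],r.sense()['tcp_rot'])
out=np.zeros((600,800,3),np.uint8)
t=r.grab_frame("top")[:,:,::-1];s=r.grab_frame("scene")[:,:,::-1]
print(proj("top",[[583,17,50]]),proj("scene",[[583,17,50]]))
out[:400,:400]=crop(t,225,145,50,50,8)
out[:400,400:]=crop(s,242,160,50,50,8)
out[400:,:400]=crop(t,330,120,100,50,4)
cv2.imwrite("pics/c6.png",out); cv2.imwrite("top6.png",t); cv2.imwrite("scene6.png",s)
```

```text
[ 645.52815494 -315.55884569  278.63358009] [3.14145556e+00 3.55558855e-04 7.97441661e-03]
[[256.10566099 180.36237932]] [[264.06997   196.6035211]]
```

View pics/c6.png

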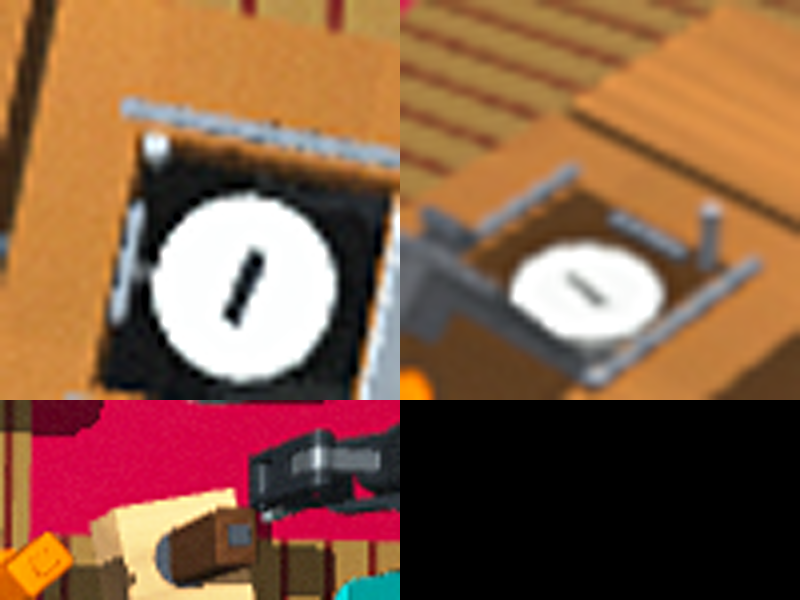

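The cover lies back, and the cam disc is at top crop (245,288) with its slot running from (258,250) to (233,325). The driver is still in the stand.

Run:
```python
from h import *
t=cv2.imread("top6.png");s=cv2.imread("scene6.png")
res=[]
for n,im,(u,v) in(("top",t,(255.2,180.6)),("scene",s,(264.9,195.8))):
    g=im.min(2); m=np.zeros_like(g); 
    b=(g>170).astype(np.uint8); k,l,st,c=cv2.connectedComponentsWithStats(b)
    i=l[int(v),int(u)+4]; h=cv2.convexHull(np.argwhere(l==i)[:,::-1].astype(np.int32))
    e=cv2.fitEllipse(h); print(n,e,unproj(n,[e[0]],50).round(1)); res.append((n,(0,0,50),np.array(e[0])))
    if n=="top":
        mk=np.zeros_like(g); cv2.ellipse(mk,(e[0],(e[1][0]*.7,e[1][1]*.7),e[2]),255,-1)
        w=np.clip(255-g.astype(float),0,None)*(mk>0); w[w<60]=0
        yy,xx=np.nonzero(w); W=w[yy,xx]; c0=np.average(np.c_[xx,yy],axis=0,weights=W)
        vec=np.linalg.eigh(np.cov(np.c_[xx,yy].T,aweights=W))[1][:,1]
        P=unproj(n,[c0-8*vec,c0,c0+8*vec],50); d=P[2]-P[0]; print("slot",P[1].round(1),np.arctan2(d[1],d[0])%np.pi)
a=np.array([-1.45]) 
p=least_squares(lambda p:np.concatenate([proj(n,[p[0],p[1],50])[0]-uv for n,_,uv in res]),[583,17]); print(p.x,p.fun)
```

```text
top ((255.00360107421875, 180.47254943847656), (22.160024642944336, 22.612638473510742), 10.746749877929688) [[582.6  20.   50. ]]
slot [582.9  19.8  50. ] 2.7889271883449696
scene ((265.013427734375, 196.09274291992188), (11.720842361450195, 18.065608978271484), 95.87637329101562) [[584.3  21.1  50. ]]
[583.28142127  20.40103391] [-0.14518804 -0.24198752 -0.35231184  0.0101618 ]
```

Emit:
carry_out([
  {"dp": [2, -8, 40], "yaw": 0},
  {"dp": [2, -16, 90], "yaw": 0},
  {"dp": [2, -16, 125], "yaw": 0},
  {"dp": [2, -16, 150], "yaw": 0},
  {"dp": [2, -16, 166], "yaw": 0},
  {"dp": [2, -16, 166], "yaw": 0},
])

```text
clock: 9.6
eef_pos: [646.9, -296.6, 112.5]
tcp_rot: [-3.141, 0.002, 0.011]
contact_force: [-0.4, -0.4, 0.3]
opening: 0.999
grasp_force: 0.0
```

Emit:
carry_out([
  {"dp": [0, 0, 0], "yaw": 0},
  {"dp": [0, 0, 0], "yaw": 0},
  {"dp": [0, 0, 0], "yaw": 0},
  {"dp": [0, 0, 0], "yaw": 0},
  {"dp": [0, 0, 0], "yaw": 0},
  {"dp": [0, 0, 0], "yaw": 0},
  {"dp": [0, 0, 0], "yaw": 0},
  {"dp": [0, 0, 0], "yaw": 0},
], fingers=-1, grip_force=70)

```text
clock: 10.6
eef_pos: [647.6, -298.1, 114.1]
tcp_rot: [3.141, -0.001, 0.01]
contact_force: [-1.5, 1.1, 6.6]
opening: 0.297
grasp_force: 68.7
```

Emit:
carry_out([
  {"dp": [0, 0, -20], "yaw": 0},
  {"dp": [0, 0, -45], "yaw": 0},
  {"dp": [0, 0, -75], "yaw": 0},
  {"dp": [0, 0, -110], "yaw": 0},
  {"dp": [0, 0, -155], "yaw": 0},
  {"dp": [0, 0, -200], "yaw": 0},
  {"dp": [-5, -30, -205], "yaw": -8},
  {"dp": [-15, -80, -205], "yaw": -18},
  {"dp": [-25, -130, -205], "yaw": -28},
  {"dp": [-36, -185, -205], "yaw": -38},
  {"dp": [-46, -240, -205], "yaw": -48},
  {"dp": [-55, -285, -205], "yaw": -58},
])

```text
clock: 12.1
eef_pos: [588.5, -11.5, 319.3]
tcp_rot: [3.141, -0.0, 1.029]
contact_force: [0.7, -0.5, -2.8]
opening: 0.297
grasp_force: 69.1
```

Emit:
carry_out([
  {"dp": [13, -12, 0], "yaw": -10},
  {"dp": [26, -23, 0], "yaw": -20},
  {"dp": [26, -23, 10], "yaw": -30},
  {"dp": [26, -23, 25], "yaw": -40},
  {"dp": [26, -23, 40], "yaw": -50},
  {"dp": [26, -23, 55], "yaw": -60},
  {"dp": [26, -23, 70], "yaw": -70},
  {"dp": [26, -23, 85], "yaw": -80},
  {"dp": [26, -23, 100], "yaw": -90},
  {"dp": [26, -23, 115], "yaw": -100},
  {"dp": [26, -23, 130], "yaw": -101.2},
  {"dp": [26, -23, 130], "yaw": -101.2},
])

```text
clock: 13.6
eef_pos: [582.4, 20.7, 187.5]
tcp_rot: [-3.141, -0.002, 2.786]
contact_force: [-0.1, 0.5, -1.1]
opening: 0.295
grasp_force: 69.1
```

Run:
```python
from h import *
print(r.sense()['eef_pos'],r.sense()['tcp_rot'])
t=r.grab_frame("top")[:,:,::-1];s=r.grab_frame("scene")[:,:,::-1]
out=np.zeros((480,800,3),np.uint8)
out[:,:400]=crop(t,230,140,50,60,8)
out[:,400:]=crop(s,240,150,50,60,8)
cv2.imwrite("pics/c7.png",out)
e=r.sense()['eef_pos']
for n in("top","scene"): print(n,proj(n,[[e[0],e[1],e[2]-109],[583.3,20.4,50]]))
```

```text
[582.42948536  20.65950415 187.47664044] [-3.14080331e+00 -1.90713043e-03  2.78551502e+00]
top [[254.57547194 179.34021744]
 [254.85895749 180.22375938]]
scene [[264.82650415 189.13028392]
 [264.66562046 196.10486498]]
```

View pics/c7.png

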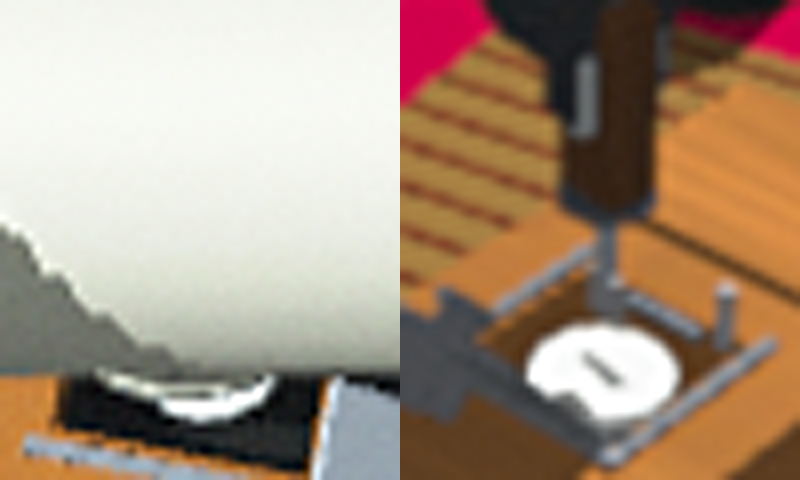

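The scene crop shows the blade at (607,312), directly above the slot at (602,370). Now I lower it.

Emit:
carry_out([
  {"dp": [0, 0, 10], "yaw": 0},
  {"dp": [0, 0, 20], "yaw": 0},
  {"dp": [0, 0, 25], "yaw": 0},
  {"dp": [0, 0, 28], "yaw": 0},
  {"dp": [0, 0, 30], "yaw": 0},
  {"dp": [0, 0, 32], "yaw": 0},
  {"dp": [0, 0, 34], "yaw": 0},
])

```text
clock: 14.58
eef_pos: [583.3, 20.7, 154.3]
tcp_rot: [3.141, 0.0, 2.789]
contact_force: [-0.1, 0.3, -2.0]
opening: 0.297
grasp_force: 69.1
```

Emit:
carry_out([
  {"dp": [0, 0, 1.5], "yaw": 0},
  {"dp": [0, 0, 3], "yaw": 0},
  {"dp": [0, 0, 3], "yaw": 0},
])

```text
clock: 14.95
eef_pos: [583.2, 20.7, 151.2]
tcp_rot: [-3.142, -0.0, 2.789]
contact_force: [0.1, -0.6, -1.8]
opening: 0.296
grasp_force: 69.1
```

Emit:
carry_out([
  {"dp": [0, 0, 0], "yaw": 7},
  {"dp": [0, 0, 0], "yaw": 14},
  {"dp": [0, 0, 0], "yaw": 21},
  {"dp": [0, 0, 0], "yaw": 28},
  {"dp": [0, 0, 0], "yaw": 35},
  {"dp": [0, 0, 0], "yaw": 42},
  {"dp": [0, 0, 0], "yaw": 49},
  {"dp": [0, 0, 0], "yaw": 55},
])

```text
clock: 15.95
eef_pos: [583.2, 20.5, 151.3]
tcp_rot: [-3.141, 0.001, 1.826]
contact_force: [-1.5, -0.2, -2.1]
opening: 0.299
grasp_force: 69.3
```

Emit:
carry_out([
  {"dp": [0, 0, 0], "yaw": 6},
  {"dp": [0, 0, 0], "yaw": 12},
  {"dp": [0, 0, 0], "yaw": 18},
  {"dp": [0, 0, 0], "yaw": 24},
  {"dp": [0, 0, 0], "yaw": 28},
  {"dp": [0, 0, 0], "yaw": 30},
])

```text
clock: 16.7
eef_pos: [582.8, 20.5, 151.3]
tcp_rot: [-3.141, 0.001, 1.304]
contact_force: [-2.0, -1.7, -0.0]
opening: 0.295
grasp_force: 69.4
```

```bash
python3 -c "
from h import *
s=r.sense();print(s['eef_pos'],s['tcp_rot'],s['contact_force'],s['wrist_torque'],s['qpos'])"
```

```text
[582.81571667  20.47644724 151.30046154] [-3.14088280e+00  6.80894474e-04  1.30441773e+00] [-2.02517502 -1.72548551 -0.01111472] [-0.40110458  0.55376445  0.10732236] [ 3.28004315e-02  3.87120840e-01  1.80162110e+00 -5.41245147e-04
  9.53729787e-01  2.99492655e-01]
```

Emit:
carry_out([
  {"dp": [0, 0, 0], "yaw": 2},
  {"dp": [0, 0, 0], "yaw": 4},
  {"dp": [0, 0, 0], "yaw": 6},
  {"dp": [0, 0, 0], "yaw": 8},
  {"dp": [0, 0, 0], "yaw": 8},
])

```text
clock: 17.32
eef_pos: [583.0, 20.7, 151.2]
tcp_rot: [-3.141, 0.0, 1.165]
contact_force: [-4.1, -2.8, 2.1]
opening: 0.293
grasp_force: 69.8
```

```bash
python3 -c "
from h import *
s=r.sense();print(s['eef_pos'],s['tcp_rot'],s['contact_force'],s['wrist_torque'])"
```

```text
[582.96013004  20.65498093 151.23352307] [-3.14110772e+00  3.65235271e-04  1.16523483e+00] [-4.13779461 -2.76899196  2.110576  ] [-0.61102184  1.13901162  0.15779933]
```

Emit:
carry_out([
  {"dp": [0, 0, 0], "yaw": 2},
  {"dp": [0, 0, 0], "yaw": 4},
  {"dp": [0, 0, 0], "yaw": 6},
  {"dp": [0, 0, 0], "yaw": 8},
  {"dp": [0, 0, 0], "yaw": 8},
])

```text
clock: 17.95
eef_pos: [583.2, 20.7, 151.3]
tcp_rot: [3.141, 0.0, 1.026]
contact_force: [-4.2, -2.4, 1.8]
opening: 0.294
grasp_force: 70.3
```

```bash
python3 -c "
from h import *
s=r.sense();print(s['eef_pos'],s['tcp_rot'],s['contact_force'],s['wrist_torque'])
t=r.grab_frame('scene')[:,:,::-1]; cv2.imwrite('scene7.png',t); cv2.imwrite('pics/c8.png',crop(t,230,130,90,100,6))"
```

```text
[583.23308355  20.67321683 151.28310682] [3.14146113e+00 1.64573496e-04 1.02580462e+00] [-4.18506175 -2.44467449  1.79087438] [-0.71564702  1.08876949  1.10148227]
```

Emit:
carry_out([
  {"dp": [0, 0, 0], "yaw": -4},
  {"dp": [0, 0, 0], "yaw": -7},
  {"dp": [0, 0, -10], "yaw": -7},
  {"dp": [0, 0, -20], "yaw": -7},
  {"dp": [0, 0, -60], "yaw": -7},
  {"dp": [0, 0, -110], "yaw": -7},
  {"dp": [0, 0, -155], "yaw": 0},
  {"dp": [-15, 14, -168], "yaw": 8},
  {"dp": [-45, 42, -168], "yaw": 16},
  {"dp": [-80, 74, -168], "yaw": 25},
  {"dp": [-115, 106, -168], "yaw": 35},
  {"dp": [-155, 143, -168], "yaw": 45},
])

```text
clock: 19.5
eef_pos: [626.3, -187.1, 321.1]
tcp_rot: [3.141, -0.003, 0.234]
contact_force: [1.1, -0.0, -2.5]
opening: 0.297
grasp_force: 72.1
```

Emit:
carry_out([
  {"dp": [-34, -14, 0], "yaw": 7},
  {"dp": [-66, -27, 0], "yaw": 13.2},
  {"dp": [-66, -27, 0], "yaw": 13.2},
])

```text
clock: 19.88
eef_pos: [553.7, -175.4, 320.9]
tcp_rot: [3.142, -0.002, 0.007]
contact_force: [0.4, -0.3, -1.5]
opening: 0.296
grasp_force: 72.0
```

Emit:
carry_out([
  {"dp": [31, 41, 0], "yaw": 0},
  {"dp": [62, 82, 0], "yaw": 0},
  {"dp": [92.7, 123.6, 0], "yaw": 0},
  {"dp": [92.7, 123.6, 45], "yaw": 0},
  {"dp": [92.7, 123.6, 90], "yaw": 0},
  {"dp": [92.7, 123.6, 120], "yaw": 0},
  {"dp": [92.7, 123.6, 120], "yaw": 0},
  {"dp": [92.7, 123.6, 120], "yaw": 0},
])

```text
clock: 20.88
eef_pos: [650.2, -298.5, 201.3]
tcp_rot: [3.14, -0.003, 0.01]
contact_force: [0.1, 0.1, -2.1]
opening: 0.293
grasp_force: 71.9
```

```bash
python3 -c "
from h import *
s=r.sense();e=s['eef_pos'];print(e,s['tcp_rot'])
t=r.grab_frame('scene')[:,:,::-1]; u=r.grab_frame('top')[:,:,::-1]
out=np.zeros((600,800,3),np.uint8)
out[:600,:400]=crop(t,195,190,50,75,8)
out[:400,400:]=crop(t,235,165,80,80,5)
out[400:,400:]=crop(u,225,145,80,40,5)
print(proj('scene',[[e[0],e[1],e[2]-109],[646.5,-300,66]]))
cv2.imwrite('pics/c9.png',out)"
```

```text
[ 650.18599809 -298.50058739  201.31542036] [ 3.14046677e+00 -2.91861212e-03  1.04993826e-02]
[[223.66047027 255.61631389]
 [222.82548245 262.08476578]]
```

View pics/c9.png

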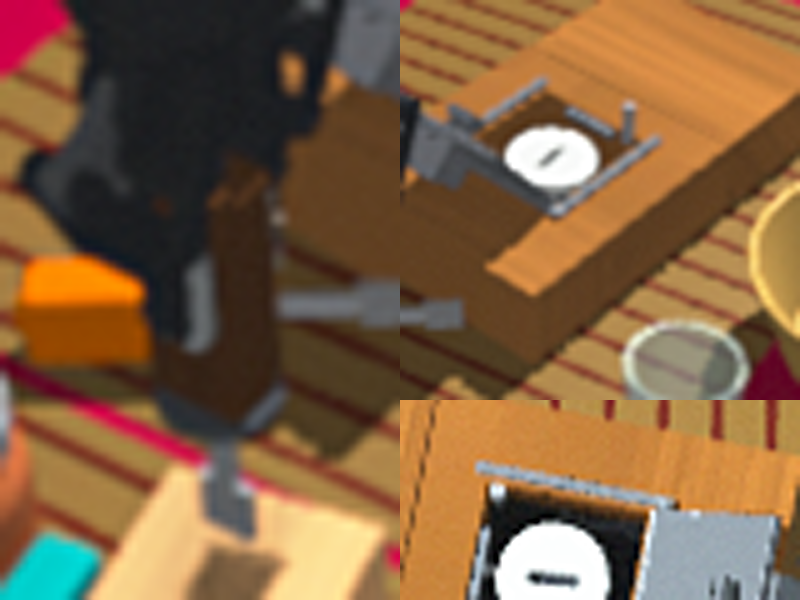

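The picture shows the leaf tight with no seam gap, the cam slot turned and the cover open. The blade (crop 228,500) is above the stand. The orange driver has been knocked flat, but it lies clear and isn't a listed bystander. Now I insert the driver.

Emit:
carry_out([
  {"dp": [-2.5, 0, 10], "yaw": 0},
  {"dp": [-2.5, 0, 18], "yaw": 0},
  {"dp": [-2.5, 0, 24], "yaw": 0},
  {"dp": [-2.5, 0, 28], "yaw": 0},
  {"dp": [-2.5, 0, 32], "yaw": 0},
  {"dp": [-2.5, 0, 36], "yaw": 0},
])

```text
clock: 21.72
eef_pos: [646.2, -298.2, 163.1]
tcp_rot: [3.142, -0.0, 0.01]
contact_force: [-0.1, 0.1, -1.9]
opening: 0.298
grasp_force: 71.9
```

Emit:
carry_out([
  {"dp": [0, 0, 10], "yaw": 0},
  {"dp": [0, 0, 20], "yaw": 0},
  {"dp": [0, 0, 30], "yaw": 0},
  {"dp": [0, 0, 38], "yaw": 0},
  {"dp": [0, 0, 44], "yaw": 0},
  {"dp": [0, 0, 47], "yaw": 0},
  {"dp": [0, 0, 48.5], "yaw": 0},
  {"dp": [0, 0, 48.5], "yaw": 0},
])

```text
clock: 22.72
eef_pos: [646.2, -298.2, 114.9]
tcp_rot: [3.141, -0.0, 0.01]
contact_force: [0.8, 0.4, -1.9]
opening: 0.297
grasp_force: 71.9
```

Release at about 1 mm above the rest position. Opening one finger at a time isn't possible, so I open and rise straight up.

Emit:
carry_out([
  {"dp": [0, 0, 0.8], "yaw": 0},
  {"dp": [0, 0, 0.8], "yaw": 0},
  {"dp": [0, 0, 0.8], "yaw": 0},
  {"dp": [0, 0, 0.8], "yaw": 0},
  {"dp": [0, 0, 0.8], "yaw": 0},
  {"dp": [0, 0, 0.8], "yaw": 0},
], fingers=1)

```text
clock: 23.48
eef_pos: [646.1, -298.1, 114.0]
tcp_rot: [-3.142, 0.0, 0.01]
contact_force: [0.3, 0.7, -0.5]
opening: 1.003
grasp_force: 0.0
```

Emit:
carry_out([
  {"dp": [0, 0, -25], "yaw": 0},
  {"dp": [0, 0, -60], "yaw": 0},
  {"dp": [0, 0, -110], "yaw": 0},
  {"dp": [0, 0, -160], "yaw": 0},
  {"dp": [-40, 0, -180], "yaw": 0},
  {"dp": [-100, 0, -180], "yaw": 0},
  {"dp": [-160, 0, -180], "yaw": 0},
  {"dp": [-200, 0, -180], "yaw": 0},
  {"dp": [-200, 0, -180], "yaw": 0},
  {"dp": [-200, 0, -180], "yaw": 0},
])

```text
clock: 24.72
eef_pos: [446.9, -300.5, 294.4]
tcp_rot: [3.141, -0.001, 0.01]
contact_force: [0.1, -0.3, -0.1]
opening: 1.004
grasp_force: 0.0
```

```bash
python3 -c "
from h import *
s=r.sense();print(s['eef_pos'],s['contact_force'],s['opening'])
# compare stand/driver regions with the start (colour of the dark handle, scene view)
t=r.grab_frame('scene'); a=cv2.imread('scene6.png')[:,:,::-1]
for im in(a,t):
    w=im[225:275,205:240].astype(int); m=(w.sum(2)<190)&(w[:,:,0]>w[:,:,2]+8)
    y,x=np.nonzero(m); print(m.sum(),x.mean()+205,y.mean()+225,y.min()+225,y.max()+225)
d=np.abs(t[225:268,210:235].astype(int)-a[225:268,210:235]).mean(); print('diff',d)
"
```

```text
[ 446.93503738 -300.46311272  294.41633463] [ 0.14706002 -0.28594779 -0.10081731] 1.0039662577309025
591 225.56514382402707 244.14890016920475 225 267
577 224.65511265164645 245.08665511265164 225 266
diff 12.359379844961241
```

```bash
python3 -c "
from h import *
for n,boxes in(('top',{'driver':(366,145,26,24)}),('scene',{'driver':(213,232,18,38)})):
    a=cv2.imread(n+'6.png'); t=np.ascontiguousarray(r.grab_frame(n)[:,:,::-1])
    for k,(x,y,w,h) in boxes.items():
        p=cv2.matchTemplate(t[y-8:y+h+8,x-8:x+w+8],a[y:y+h,x:x+w],cv2.TM_CCOEFF_NORMED); _,v,_,l=cv2.minMaxLoc(p); print(n,k,v,l[0]-8,l[1]-8)
"
```

```text
top driver 0.9588586091995239 -1 1
scene driver 0.9493517875671387 0 0
```

```bash
python3 -c "
from rig import r
print(r.sign_off())"
```

```text
the job is handed in; nothing more can be done
None
```

I handed the job in at about 25 s: the cover is open, the cam is at its stop, the leaf is tight and the dark wooden screwdriver is back upright in its stand. No listed bystander was seen to move, though I ran no final check on them, and the orange screwdriver (not listed) got knocked over along the way.

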